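# Turn over the upside-down tube end cap and stand it on the weld rest

## Robot

A 7-joint arm with a two-finger parallel gripper is mounted at the origin on the work surface. World frame = base frame: x ahead of the robot, y to its left, z up, the work surface at z = 0. Lengths are in m, angles in rad, forces in N, time in s.
With the tool pointing down it reaches from about 0.4 to 0.85 m from the base axis. Payload 4.5 kg.
Tool frame: the origin (TCP) lies at the very end of the fingers, on their centre line; the grasp point (between the pads) lies 19 mm behind it (r.grip_point_offset is the distance from the TCP to the grasp point, in m); y points along the fingers, x is the direction in which the jaws open and shut, and the axes are right-handed (so a half turn about y gives the same grasp; the last joint's range is limited). The gripper opens to 88 mm and grips with 3 to 60 N. Pads are 18 mm wide; open, the fingers measure 123 mm over their backs; the gripper's body (75 mm by 187 mm) begins 45 mm behind the grasp point.
Start: joints at [1.171, 0.689, -0.195, 1.565, 0.157, 0.902, -0.215], TCP at [0.263, -0.567, 0.239] pointing down, gripper open.
Joint ranges: [-3.01, 3.01], [-0.46, 2.08], [-1.47, 1.51], [0.13, 2.56], [-1, 4.14], [0.04, 2.09], [-2.66, 2.66]. Speed limits (rad/s): [2.57, 2.57, 3.14, 3.14, 3.14, 3.14, 3.14].

## Interface

Orientations are given as a unit quaternion [x, y, z, w].
In Python, from plant import get_state, snapshot, camera_params, job, r gives the robot as it stands.
- The arm moves only by the tool carry_out, never from a script. Its arguments are lists of equal length, an entry for each row: "offset": the shift along the world's x, y, z in m, a list of three; "twist": the turn about the world's z in degrees. In form: {"offset": [[tx, ty, tz], ...], "twist": [twist, ...]}. A call has 1 to 8 rows; each row shifts and turns the commanded pose from where the row before left it; what a row does not reach is not made up. A row lasts 1/8 s, in which the tool goes at most 62.5 mm and 10.7 degrees, less where a joint would pass 70% of its speed; a pose out of reach is approached as far as the arm can. A call with a gripper value outside its range is refused whole. "grip" is the finger opening in m, from 0 to 0.0881, set as the call begins (left out, the last holds). The fingers move at their own pace and stop on an object; "newtons" is the grip in N (left out, the last holds). Time passes only in rows, so rows that do not move let the fingers close. It gives the time, the measured TCP pose, the force and the opening at its end, in the units of the state.
- get_state(): the state, without advancing time (a new reading comes with each control period).
- snapshot(name): name is "side" or "top"; returns the picture (420x560x3 uint8, red, green, blue); there is no depth.
- camera_params(name): a dict with "camera_matrix" (3x3 intrinsics, pixels), "eye" and "orientation" of the camera in the world. Camera axes: x right, y up, looking along -z (the intrinsics and any distortion apply to the point x, -y, -z); pixel columns grow to the right and rows downward; lengths in m; the calibration is good to about 2 mm. A picture is of the moment at which its call begins. camera_params takes no time and is no camera call.
- job.finish_job(): hands the job in, once; it reports no verdict.
The state is a dict: "clock": time; "q": joint angles; "qd": joint speeds; "joint_torque": joint torques, N m; "tool_pos": TCP position; "eef_rot": TCP orientation; "contact_force": force on the tool from outside, world axes, zero at the start; "moment": the same for the moment, N m; "opening": opening from 0.0 (shut) to 1.0 (fully open).
Only numpy, scipy, OpenCV 4.12 (cv2) and the standard library are available. Lean on these libraries where they do the work, as an engineer would, in place of code of your own. Each camera call takes 0.05 s, during which the arm holds its last target. There are 200 camera calls.

## Task

One of the three steel tube end caps on the welding table lies upside down, with its hollow side to the table and its closed back, bearing a round punch mark, showing. Pick up that one, turn it over and stand it long way up on the ledge of the sloping weld rest, in the middle, with its back flat against the rest and its hollow side facing out. Let go of it and leave the other two caps where they lie.

Things in the scene. Friction and masses are not known exactly. Their poses are not given: they have to be found in the camera images.
- cap: Upside-down steel end cap, a shallow pan 84 x 50 x 20 mm high (floor 6, walls 5 mm), about 0.33 kg, loose, flat on the table, hollow side down; on top its closed back with a dark round mark 20 mm across. Origin: middle of the back's outer face (20 mm up at the start). x along the length, y along the width, z out of the hollow side (down at the start). Both ends alike. Grip across the width.
- bed: Seat of the fixed weld rest. Origin: middle of the inner corner of back plate and ledge, 30 mm above the table. x out of the back plate, 30 deg above level; z up along it, leaning back 30 deg; y along the ledge. Back plate 36 mm wide, reaches 50 mm up z; ledge 90 mm wide, 34 mm deep to a 3 mm lip. Seated cap: origin at z 42 mm, x 0, y 0; its x along bed z (either way), its z along bed x.
- spare_a: Another end cap of the same size, right way up (hollow side up) on the table, loose; leave it alone. Origin: middle of its underside (the closed back), x along its length, z up.
- spare_b: The third end cap, like spare_a: right way up, loose; leave it alone.
Not all that is in view belongs to the job. Leave any blue look-alike of the cap alone. Of the things that look like the part that bears bed, take the one that is nearest to the robot's base at the start.

How it is judged:
At the end, for the whole second after the job is handed in: Cap at rest on the bed: origin 32 to 52 mm up the back plate, within 18 mm of the ledge's middle, -8 to 12 mm off the plate; its length within 12 deg of the bed's z, hollow side facing out within 12 deg of the bed's x; the other caps within 20 mm of where they lay (x of cap in the frame of bed between -0.008 and 0.012 m and y of cap in the frame of bed between -0.018 and 0.018 m and z of cap in the frame of bed between 0.032 and 0.052 m and angle between the x axis of cap and the z axis of bed, either way round below 0.21 rad and angle between the z axis of cap and the x axis of bed, either way round below 0.21 rad and angle between cap's own z axis and vertical below 1.4 rad and linear speed of cap below 0.02 m/s and distance of each of spare_a, spare_b from where it was at the start of the episode below 0.02 m); the robot touches nothing.
It fails at once if another cap is moved more than 20 mm (distance of any of spare_a, spare_b from where it was at the start of the episode above 0.02 m).
It fails at once if another cap is tipped more than 30 degrees (angle between any of spare_a, spare_b's own z axis and vertical above 0.52 rad).
It also fails if it takes over 45 s, if anything falls off the work surface, if the arm or the gripper's body presses on something with over 40 N, if the wrist force passes 120 N, or if a joint passes its speed limit or range.

## Working session

There is one attempt and no reset: what is moved stays moved. The work goes in short steps, Python scripts to look and compute and a tool call to move; the robot and the scene stay as the last step left them, time stands still between calls to the robot, and variables do not carry over. Pictures are saved under pics/ and viewed, about 8 in all and at most 12, crops included, and the job is handed in when it is done.

Besides the shell and the picture viewer there is one more tool, called after "Request:" by a JSON object that holds its "op" and its "data", one argument or row to a line. carry_out: Moves the arm, as the interface text tells. Its arguments: {"type":"object","properties":{"offset":{"type":"array"},"twist":{"type":"array"},"grip":{"type":"number"},"newtons":{"type":"number"}},"required":["offset","twist"]}

```bash
mkdir -p pics; ls
cat > h.py <<'E'
import numpy as np, cv2
from plant import get_state, snapshot, camera_params, job, r
from scipy.spatial.transform import Rotation as R
def cam(n):
    p=camera_params(n); o=np.array(p["orientation"],float)
    M=R.from_quat(o).as_matrix() if o.size==4 else o.reshape(3,3)
    return np.array(p["camera_matrix"],float),np.array(p["eye"],float),M,p
def ray(n,uv):
    K,e,M,_=cam(n); d=np.linalg.inv(K)@[uv[0],uv[1],1]; d=M@(d*[1,-1,-1]); return e,d/np.linalg.norm(d)
def onz(n,uv,z):
    e,d=ray(n,uv); return e+d*(z-e[2])/d[2]
def tri(uv1,uv2):
    e1,d1=ray("top",uv1); e2,d2=ray("side",uv2)
    s=np.linalg.lstsq(np.c_[d1,-d2],e2-e1,rcond=None)[0]; a,b=e1+d1*s[0],e2+d2*s[1]
    return (a+b)/2,np.linalg.norm(a-b)
def proj(n,P):
    K,e,M,_=cam(n); c=(M.T@(np.array(P)-e))*[1,-1,-1]; u=K@c; return u[:2]/u[2]
def save(n,f):
    i=snapshot(n); cv2.imwrite(f"pics/{f}.png",i[:,:,::-1]); return i
E
python3 - <<'E'
from h import *
for n in("top","side"):
    save(n,n+"0"); print(cam(n)[3])
print(get_state())
a=cv2.imread("pics/top0.png");b=cv2.imread("pics/side0.png")
E
```

```text
pics
{'camera_matrix': array([[483.05856131,   0.        , 276.82932296],
       [  0.        , 483.05856131, 209.91001701],
       [  0.        ,   0.        ,   1.        ]]), 'eye': array([ 0.2672608 , -0.06003159,  1.34113773]), 'orientation': array([-0.06437154,  0.06815975,  0.70601869, -0.70196023])}
{'camera_matrix': array([[523.17711538,   0.        , 283.36244471],
       [  0.        , 523.17711538, 214.79849227],
       [  0.        ,   0.        ,   1.        ]]), 'eye': array([0.25805584, 1.16540044, 0.88153407]), 'orientation': array([-0.04906086,  0.47431294,  0.87368748, -0.09638697])}
{'clock': 0.1, 'q': array([ 1.17079264,  0.68986101, -0.19450991,  1.56619037,  0.15731838,
        0.90250271, -0.21512312]), 'qd': array([ 2.21556707e-03, -1.14409926e-03, -7.83811900e-04, -2.18215529e-03,
       -6.96279783e-04, -5.33235802e-05,  7.20323834e-04]), 'joint_torque': array([-2.77804735e-03, -5.28500462e+01, -1.27141122e+00, -1.53836060e+01,
       -5.25876344e-02,  2.01436691e-03, -6.43854463e-06]), 'tool_pos': array([ 0.26242882, -0.56664201,  0.23802761]), 'eef_rot': array([-0.59563982,  0.38115891, -0.38017447,  0.59615306]), 'contact_force': array([-0.43912102,  0.59576449,  0.63067096]), 'moment': array([-0.03668209,  0.01713016, -0.04633383]), 'opening': 0.9975850764573244}
```

View pics/top0.png

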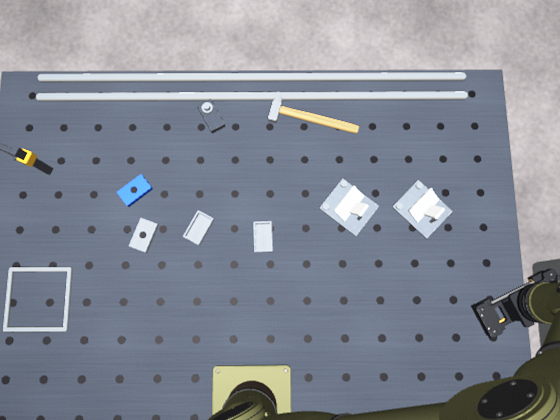

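View pics/side0.png

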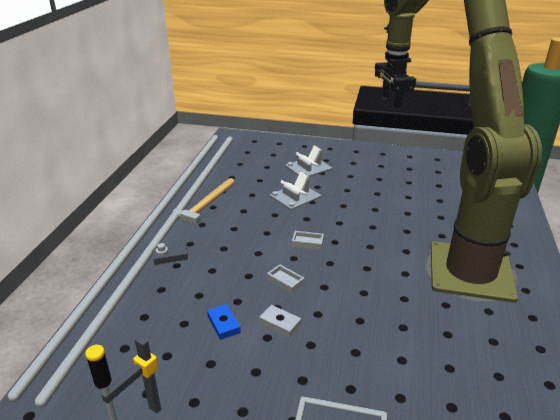

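Run:
```python
from h import *
a=cv2.imread("pics/top0.png");b=cv2.imread("pics/side0.png")
f=lambda i,x,y,w,h,s:cv2.resize(i[y:y+h,x:x+w],None,fx=s,fy=s,interpolation=cv2.INTER_CUBIC)
t=f(a,120,200,100,70,4); t2=f(a,310,170,100,75,4); s1=f(b,250,290,100,70,4); s2=f(b,260,160,100,75,4)
cv2.imwrite("pics/c0.png",np.vstack([np.hstack([t,s1]),np.hstack([t2,s2])]))
for uv in[(143,235),(198,228),(263,237)]: print(onz("top",uv,.02).round(3))
for uv in[(350,207),(423,210)]: print(onz("top",uv,.02).round(3))
for n in["top","side"]: print(n,proj(n,[0,0,0]))
# cap masks
hsv=cv2.cvtColor(a,cv2.COLOR_BGR2HSV)
m=((hsv[...,1]<45)&(hsv[...,2]>150)).astype(np.uint8); m[:170]=0
for c in cv2.findContours(m,0,2)[0]:
    if cv2.contourArea(c)>150: print(cv2.minAreaRect(c),cv2.contourArea(c))
```

```text
[0.45  0.301 0.02 ]
[0.468 0.15  0.02 ]
[ 0.442 -0.029  0.02 ]
[ 0.525 -0.272  0.02 ]
[ 0.516 -0.475  0.02 ]
top [252.13014451 405.50295459]
side [470.64499057 271.6518434 ]
((534.1036376953125, 339.9329528808594), (33.46075439453125, 10.380563735961914), 83.6598129272461) 256.0
((36.5, 299.0), (64.0, 67.0), 90.0) 4008.0
((262.5, 236.5), (31.0, 19.0), 90.0) 553.5
((142.47412109375, 234.5603485107422), (18.6455135345459, 32.6953010559082), 23.198591232299805) 557.0
((197.60769653320312, 227.06153869628906), (18.729244232177734, 31.75288963317871), 29.74488067626953) 551.0
((423.0045166015625, 207.71263122558594), (47.8016357421875, 40.97283172607422), 43.78112030029297) 1770.0
((349.298095703125, 206.4842071533203), (47.5722541809082, 39.596736907958984), 38.1572265625) 1770.5
((535.5, 226.0), (112.0, 47.0), 90.0) 3935.5
```

View pics/c0.png

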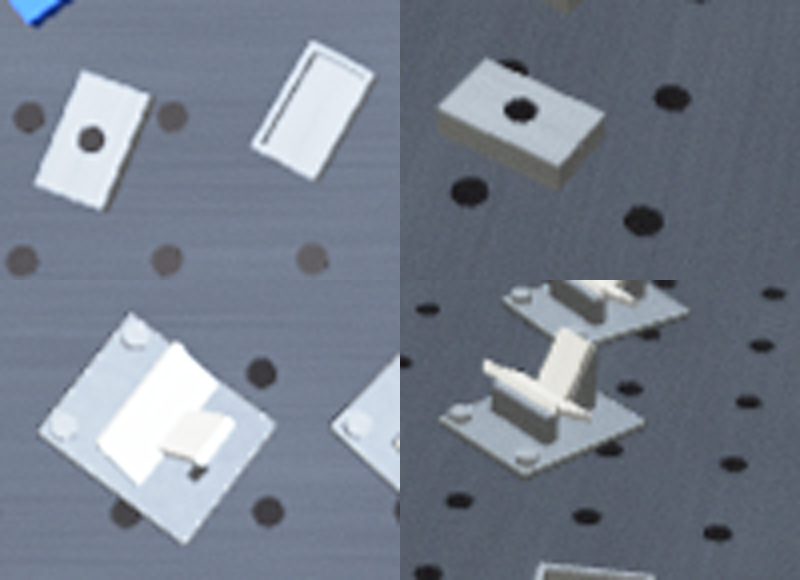

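Run:
```python
from h import *
a=cv2.imread("pics/top0.png");b=cv2.imread("pics/side0.png")
def rect(img,n,x0,y0,x1,y1,z,thr):
    h=cv2.cvtColor(img,cv2.COLOR_BGR2HSV); m=np.zeros(h.shape[:2],np.uint8)
    m[y0:y1,x0:x1]=((h[...,1]<45)&(h[...,2]>thr))[y0:y1,x0:x1]
    c=max(cv2.findContours(m,0,2)[0],key=cv2.contourArea)
    P=np.array([onz(n,p,z) for p in cv2.boxPoints(cv2.minAreaRect(c))+0.0])
    P=P[:,:2]; e1=P[1]-P[0]; e2=P[2]-P[1]; l=e1 if np.linalg.norm(e1)>np.linalg.norm(e2) else e2
    W=np.array([onz(n,p[0],z)[:2] for p in c]); q=cv2.minAreaRect((W*1000).astype(np.float32))
    print(n,"ctr",P.mean(0).round(4),"len",np.linalg.norm(e1).round(4),np.linalg.norm(e2).round(4),"ang",np.degrees(np.arctan2(l[1],l[0])).round(1),"| world rect",np.round(q[0],1),np.round(q[1],1),round(q[2],1))
print("cap");rect(a,"top",120,210,165,260,.02,150);rect(b,"side",250,295,310,345,.02,150)
print("spares");rect(a,"top",175,205,220,250,.01,150);rect(a,"top",245,215,280,260,.01,150)
print("base plate");rect(a,"top",315,170,385,245,.006,120)
# mark
def dark(img,x0,y0,x1,y1):
    g=cv2.cvtColor(img,cv2.COLOR_BGR2GRAY); m=np.zeros_like(g); m[y0:y1,x0:x1]=(g[y0:y1,x0:x1]<110)*255
    M=cv2.moments(m,True); return M['m10']/M['m00'],M['m01']/M['m00'],M['m00']
t=dark(a,138,230,148,240); s=dark(b,272,311,288,323); print(t,s,tri(t[:2],s[:2]),onz("top",t[:2],.02))
# ledge from crop corners
C=lambda x,y:(310-.375+x/4,170-.375+(y-280)/4)
o1,o2=onz("top",C(180,343),.051),onz("top",C(98,440),.051)
print("outer edge",o1,o2,np.linalg.norm(o1-o2),np.degrees(np.arctan2(*(o1-o2)[1::-1])))
i1,i2=onz("top",C(217,380),.030),onz("top",C(140,485),.030)
print("inner",i1,i2,np.linalg.norm(i1-i2),(i1+i2)/2)
p1,p2=onz("top",C(235,430),.073),onz("top",C(220,463),.073); print("plate top?",p1,p2,np.linalg.norm(p1-p2))
s=get_state(); print(R.from_quat(s["eef_rot"]).as_matrix().round(3))
x,y=350,180
z=lambda i,x,y,w,h,k:cv2.resize(i[y:y+h,x:x+w],None,fx=k,fy=k,interpolation=cv2.INTER_CUBIC)
cv2.imwrite("pics/c1.png",np.hstack([z(a,325,180,50,60,8),z(b,275,165,50,60,8)]))
```

```text
cap
top ctr [0.4513 0.3024] len 0.0892 0.0526 ang -20.6 | world rect [451.3 302.3] [52.4 87.5] 69.4
side ctr [0.4534 0.2976] len 0.0545 0.0964 ang 158.6 | world rect [452.4 298.2] [51.1 84.6] 69.2
spares
top ctr [0.4729 0.1528] len 0.0882 0.0532 ang -28.3 | world rect [472.9 152.8] [53.  88.1] 61.4
top ctr [ 0.4454 -0.0278] len 0.053 0.0867 ang 179.8 | world rect [445.6 -27.8] [86.9 52.8] 0.2
base plate
top ctr [ 0.53   -0.2716] len 0.1167 0.135 ang -129.6 | world rect [ 530.1 -271.9] [134.1 116.2] 51.3
(142.5, 234.5, 28.0) (279.7105263157895, 317.2631578947368, 38.0) (array([0.45131669, 0.30163055, 0.02292401]), np.float64(0.0009978918317522707)) [0.45122128 0.30237818 0.02      ]
outer edge [ 0.57976286 -0.28189041  0.051     ] [ 0.51225189 -0.22361621  0.051     ] 0.08918304004376451 -40.8001455793845
inner [ 0.55827539 -0.31029546  0.03      ] [ 0.48456404 -0.25430606  0.03      ] 0.09256444156617684 [ 0.52141972 -0.28230076  0.03      ]
plate top? [ 0.51440118 -0.31278104  0.073     ] [ 0.49202251 -0.30182997  0.073     ] 0.024914475019094735
[[ 0.42  -0.001  0.907]
 [-0.907  0.001  0.42 ]
 [-0.002 -1.    -0.   ]]
```

View pics/c1.png

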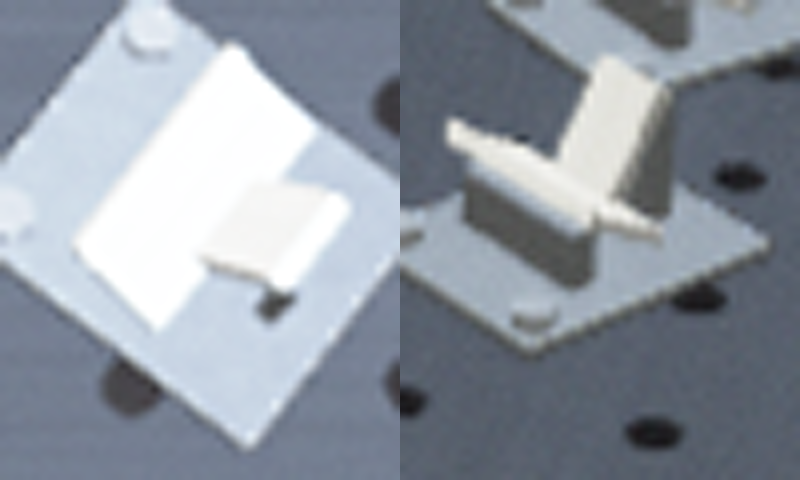

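Run:
```python
from h import *
T=lambda x,y:(325-.44+x/8,180-.44+y/8); S=lambda x,y:(275-.44+(x-400)/8,165-.44+y/8)
c=[onz("top",T(*p),.030) for p in[(205,258),(262,182)]]; print("corner top",c,np.linalg.norm(c[0]-c[1]),sum(c)/2)
t=[onz("top",T(*p),.0733) for p in[(275,278),(335,190)]]; print("plate top",t,np.linalg.norm(t[0]-t[1]),sum(t)/2)
c=[onz("side",S(*p),.030) for p in[(555,160),(605,200)]]; print("corner side",c,np.linalg.norm(c[0]-c[1]),sum(c)/2)
t=[onz("side",S(*p),.0733) for p in[(605,55),(670,92)]]; print("plate top side",t,np.linalg.norm(t[0]-t[1]),sum(t)/2)
print("lip side",[onz("side",S(*p),.051) for p in[(450,125),(600,225)]])
print("tri lip ends",tri(T(75,245),S(600,225)),tri(T(235,45),S(450,125)))
# predicted overlay from hypothesis
for yaw,o in[(51,(.512,-.287)),(51,(.518,-.281)),(51,(.515,-.284))]:
    y=np.radians(yaw);h=np.array([np.cos(y),np.sin(y),0]);Z=np.array([0,0,1.])
    X=h*.866+Z*.5;Zb=-h*.5+Z*.866;Y=np.cross(Zb,X);o=np.array([*o,.03])
    for q in[(37,45,3),(37,-45,3),(0,18,0),(0,-18,0),(0,18,50),(0,-18,50),(0,45,0),(0,-45,0)]:
        P=o+(X*q[0]+Y*q[1]+Zb*q[2])/1000; a=proj("top",P);b=proj("side",P)
        print(q,((a-[325,180]+.44)*8).round(),((b-[275,165]+.44)*8+[400,0]).round())
```

```text
corner top [array([ 0.50985978, -0.27050069,  0.03      ]), array([ 0.53654787, -0.29120201,  0.03      ])] 0.03377571958524962 [ 0.52320383 -0.28085135  0.03      ]
plate top [array([ 0.49493754, -0.28668777,  0.0733    ]), array([ 0.52479018, -0.30794911,  0.0733    ])] 0.03665003271361759 [ 0.50986386 -0.29731844  0.0733    ]
corner side [array([ 0.54003756, -0.29945243,  0.03      ]), array([ 0.51394588, -0.27215686,  0.03      ])] 0.037760079223367 [ 0.52699172 -0.28580465  0.03      ]
plate top side [array([ 0.52294132, -0.31366896,  0.0733    ]), array([ 0.49173691, -0.28896707,  0.0733    ])] 0.03979822399455124 [ 0.50733911 -0.30131802  0.0733    ]
lip side [array([ 0.58021062, -0.28174832,  0.051     ]), array([ 0.50589474, -0.2173186 ,  0.051     ])]
tri lip ends (array([ 0.50916839, -0.22359819,  0.0475184 ]), np.float64(0.004320508550060127)) (array([ 0.57990755, -0.27982765,  0.0521235 ]), np.float64(0.0002511930624737669))
(37, 45, 3) [111. 287.] [633. 205.]
(37, -45, 3) [270.  85.] [489. 117.]
(0, 18, 0) [221. 292.] [645. 200.]
(0, -18, 0) [284. 212.] [588. 165.]
(0, 18, 50) [302. 315.] [696.  87.]
(0, -18, 50) [366. 232.] [638.  54.]
(0, 45, 0) [174. 352.] [690. 227.]
(0, -45, 0) [330. 152.] [546. 140.]
(37, 45, 3) [ 93. 269.] [615. 211.]
(37, -45, 3) [252.  68.] [471. 122.]
(0, 18, 0) [203. 275.] [628. 206.]
(0, -18, 0) [266. 195.] [571. 171.]
(0, 18, 50) [283. 298.] [679.  93.]
(0, -18, 50) [347. 215.] [620.  59.]
(0, 45, 0) [156. 335.] [672. 233.]
(0, -45, 0) [312. 135.] [529. 145.]
(37, 45, 3) [102. 278.] [624. 208.]
(37, -45, 3) [261.  76.] [480. 120.]
(0, 18, 0) [212. 283.] [637. 203.]
(0, -18, 0) [275. 203.] [580. 168.]
(0, 18, 50) [292. 306.] [687.  90.]
(0, -18, 50) [357. 224.] [629.  56.]
(0, 45, 0) [165. 344.] [681. 230.]
(0, -45, 0) [321. 144.] [538. 142.]
```

Request:
{"op": "carry_out", "data": {
  "offset": [
    [0.025,0.05,0],
    [0.025,0.05,0],
    [0.025,0.05,0],
    [0.025,0.05,0],
    [0.025,0.05,0],
    [0.025,0.05,0],
    [0.025,0.05,0],
    [0.025,0.05,0]
  ],
  "twist": [8.4,8.4,8.4,8.4,8.4,8.4,8.4,8.4],
  "grip": 0.075
}}

```text
clock: 1.1
tool_pos: [0.4632, -0.1656, 0.2386]
eef_rot: [0.707, 0.014, -0.014, -0.707]
contact_force: [0.7, -1.0, -0.2]
opening: 0.851
```

Request:
{"op": "carry_out", "data": {
  "offset": [
    [-0.005,0.06,0],
    [-0.005,0.06,0],
    [-0.005,0.06,0],
    [-0.005,0.06,0],
    [-0.005,0.06,0],
    [-0.005,0.06,0],
    [-0.005,0.06,0],
    [-0.005,0.06,0]
  ],
  "twist": [8.4,8.4,8.4,8.4,8.4,8.4,8.4,8.4]
}}

```text
clock: 2.1
tool_pos: [0.4225, 0.3144, 0.2385]
eef_rot: [0.581, 0.403, -0.403, -0.581]
contact_force: [0.4, 0.2, 0.5]
opening: 0.852
```

```bash
cat > st.py <<'E'
from h import *
s=get_state(); M=R.from_quat(s["eef_rot"]).as_matrix()
print(s["clock"],s["tool_pos"].round(4),"toolx ang",np.degrees(np.arctan2(M[1,0],M[0,0])).round(2),"down",M[:,1].round(3),s["contact_force"].round(2),s["moment"].round(2),"open",round(s["opening"]*.0881,4),s["q"].round(2))
E
python3 st.py
```

```text
2.1 [0.4225 0.3144 0.2385] toolx ang 69.51 down [-0.    -0.001 -1.   ] [0.44 0.19 0.52] [ 0.07 -0.18  0.02] open 0.0751 [-0.26  0.66 -0.78  1.84  0.59  0.89 -0.11]
```

Request:
{"op": "carry_out", "data": {
  "offset": [
    [-0.0015,-0.001,-0.05],
    [0,0,-0.05],
    [0,0,-0.05],
    [0,0,-0.05],
    [0,0,-0.015],
    [0,0,-0.015],
    [0,0,-0.004],
    [0,0,0]
  ],
  "twist": [0,0,0,0,0,0,0,0]
}}

```text
clock: 3.1
tool_pos: [0.4218, 0.3123, 0.0056]
eef_rot: [-0.582, -0.402, 0.401, 0.582]
contact_force: [-0.1, -0.2, -0.1]
opening: 0.85
```

Request:
{"op": "carry_out", "data": {
  "offset": [
    [0,0,0],
    [0,0,0],
    [0,0,0],
    [0,0,0],
    [0,0,0],
    [0,0,0]
  ],
  "twist": [0,0,0,0,0,0],
  "grip": 0.03,
  "newtons": 15
}}

```text
clock: 3.85
tool_pos: [0.4215, 0.3119, 0.0051]
eef_rot: [0.582, 0.402, -0.402, -0.582]
contact_force: [0.2, -1.1, 5.5]
opening: 0.565
```

Run:
```python
import st
from h import *
i=save("top","g1");j=save("side","g1s")
z=lambda i,x,y,w,h,k:cv2.resize(i[y:y+h,x:x+w,::-1],None,fx=k,fy=k,interpolation=cv2.INTER_CUBIC)
cv2.imwrite("pics/c2.png",np.hstack([z(i,100,190,100,100,4),z(j,230,260,100,100,4)]))
```

```text
3.85 [0.4215 0.3119 0.0051] toolx ang 69.25 down [ 0.001  0.    -1.   ] [ 0.19 -1.07  5.49] [-0.14 -0.08 -0.07] open 0.0498 [-0.48  0.98 -0.4   1.99  1.04  0.39 -0.51]
```

View pics/c2.png

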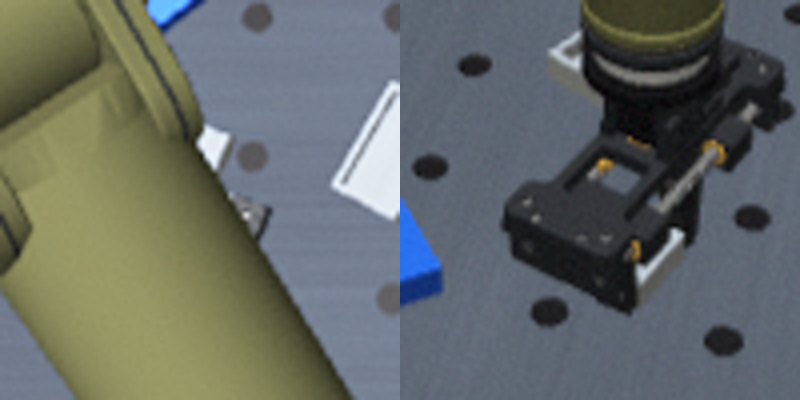

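Request:
{"op": "carry_out", "data": {
  "offset": [
    [0,0,0.02],
    [0,0,0.03],
    [0,0,0.03],
    [0,0,0.03],
    [0,0,0.0],
    [0,0,0]
  ],
  "twist": [0,0,0,0,0,0]
}}

```text
clock: 4.7
tool_pos: [0.4208, 0.311, 0.1136]
eef_rot: [0.582, 0.401, -0.402, -0.582]
contact_force: [1.0, 0.4, -3.4]
opening: 0.566
```

Run:
```python
import st
from h import *
j=save("side","g2s")
z=lambda i,x,y,w,h,k:cv2.resize(i[y:y+h,x:x+w,::-1],None,fx=k,fy=k,interpolation=cv2.INTER_CUBIC)
cv2.imwrite("pics/c3.png",z(j,200,220,150,130,4))
```

```text
4.7 [0.4208 0.311  0.1136] toolx ang 69.24 down [-0.001 -0.001 -1.   ] [ 1.02  0.36 -3.35] [ 0.06 -0.06 -0.01] open 0.0499 [-0.36  0.82 -0.61  1.96  0.81  0.62 -0.31]
```

View pics/c3.png

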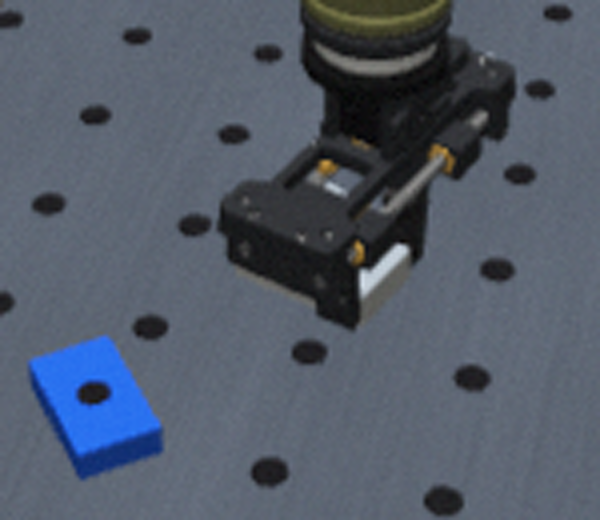

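Request:
{"op": "carry_out", "data": {
  "offset": [
    [0,0,-0.02],
    [0,0,0],
    [0,0,0]
  ],
  "twist": [0,0,0],
  "newtons": 9
}}

```text
clock: 5.12
tool_pos: [0.4207, 0.3119, 0.0943]
eef_rot: [-0.582, -0.401, 0.402, 0.582]
contact_force: [0.3, -1.0, -3.4]
opening: 0.563
```

```bash
python3 st.py
python3 - <<'E'
from h import *
j=snapshot("side"); h=cv2.cvtColor(j,cv2.COLOR_RGB2HSV)
cv2.imwrite("pics/g3s.png",j[:,:,::-1])
E
```

```text
5.125 [0.4207 0.3119 0.0943] toolx ang 69.28 down [-0.001 -0.    -1.   ] [ 0.28 -0.98 -3.43] [ 0.08 -0.2   0.  ] open 0.0496 [-0.38  0.85 -0.58  1.97  0.85  0.58 -0.34]
```

Request:
{"op": "carry_out", "data": {
  "offset": [
    [0,0,0],
    [0,0,0],
    [0,0,0]
  ],
  "twist": [0,0,0],
  "newtons": 6
}}

```text
clock: 5.55
tool_pos: [0.4214, 0.3119, 0.095]
eef_rot: [-0.582, -0.402, 0.402, 0.582]
contact_force: [0.2, 0.8, -3.8]
opening: 0.562
```

Run:
```python
import st
from h import *
j=save("side","g4s"); k=cv2.imread("pics/g3s.png")[:,:,::-1]
z=lambda i,x,y,w,h,k:cv2.resize(i[y:y+h,x:x+w,::-1],None,fx=k,fy=k,interpolation=cv2.INTER_CUBIC)
cv2.imwrite("pics/c4.png",np.hstack([z(k,235,240,100,100,4),z(j,235,240,100,100,4)]))
```

```text
5.55 [0.4214 0.3119 0.095 ] toolx ang 69.25 down [ 0.  0. -1.] [ 0.17  0.82 -3.77] [ 0.04 -0.14  0.  ] open 0.0495 [-0.38  0.85 -0.58  1.97  0.85  0.58 -0.34]
```

View pics/c4.png

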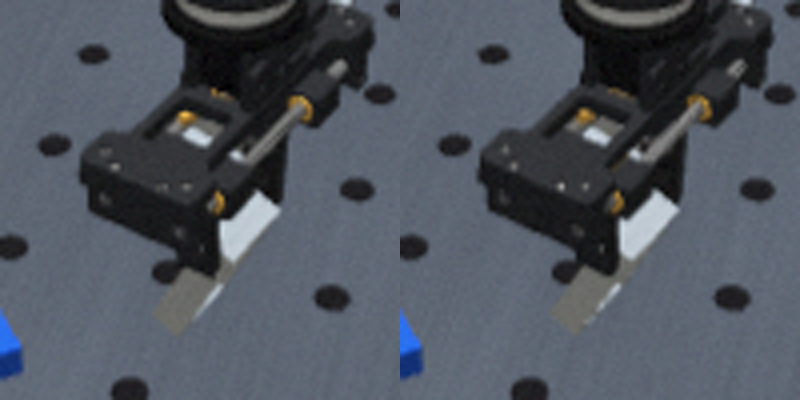

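```bash
cat > ang.py <<'E'
from h import *
def pred(th,tcp,uang,d=.010,zo=.0):
    u=np.array([np.cos(np.radians(uang)),np.sin(np.radians(uang)),0]); Z=np.array([0,0,1.]); t=np.radians(th)
    l=u*np.cos(t)-Z*np.sin(t); b=Z*np.cos(t)+u*np.sin(t); w=np.cross(Z,u)
    P=np.array(tcp)+Z*(.007+zo)
    return {n:P+l*L+b*B+w*s*.025 for n,L,B,s in[("Bback+",.084-d,.010,1),("Bhol+",.084-d,-.010,1),("Bback-",.084-d,.010,-1),("Bhol-",.084-d,-.010,-1),("Aback+",-d,.010,1),("Aback-",-d,.010,-1),("Ahol+",-d,-.010,1)]}
E
python3 - <<'E'
from ang import *
for th in(30,45,60,75,90): print(th,{k:tuple(((proj("side",v)-[235,240])*4).round().astype(int)) for k,v in pred(th,[.4214,.3119,.095],-20.7).items()})
E
```

```text
30 {'Bback+': (np.int64(101), np.int64(243)), 'Bhol+': (np.int64(116), np.int64(272)), 'Bback-': (np.int64(151), np.int64(194)), 'Bhol-': (np.int64(165), np.int64(223)), 'Aback+': (np.int64(210), np.int64(235)), 'Aback-': (np.int64(259), np.int64(184)), 'Ahol+': (np.int64(225), np.int64(266))}
45 {'Bback+': (np.int64(116), np.int64(272)), 'Bhol+': (np.int64(136), np.int64(300)), 'Bback-': (np.int64(165), np.int64(222)), 'Bhol-': (np.int64(185), np.int64(249)), 'Aback+': (np.int64(204), np.int64(232)), 'Aback-': (np.int64(253), np.int64(181)), 'Ahol+': (np.int64(226), np.int64(262))}
60 {'Bback+': (np.int64(136), np.int64(299)), 'Bhol+': (np.int64(161), np.int64(324)), 'Bback-': (np.int64(184), np.int64(249)), 'Bhol-': (np.int64(209), np.int64(273)), 'Aback+': (np.int64(199), np.int64(230)), 'Aback-': (np.int64(248), np.int64(179)), 'Ahol+': (np.int64(226), np.int64(256))}
75 {'Bback+': (np.int64(160), np.int64(323)), 'Bhol+': (np.int64(189), np.int64(343)), 'Bback-': (np.int64(208), np.int64(272)), 'Bhol-': (np.int64(236), np.int64(291)), 'Aback+': (np.int64(193), np.int64(230)), 'Aback-': (np.int64(242), np.int64(179)), 'Ahol+': (np.int64(223), np.int64(250))}
90 {'Bback+': (np.int64(188), np.int64(343)), 'Bhol+': (np.int64(218), np.int64(357)), 'Bback-': (np.int64(235), np.int64(291)), 'Bhol-': (np.int64(265), np.int64(304)), 'Aback+': (np.int64(189), np.int64(231)), 'Aback-': (np.int64(238), np.int64(180)), 'Ahol+': (np.int64(220), np.int64(245))}
```

Request:
{"op": "carry_out", "data": {
  "offset": [
    [0,0,0.05],
    [0,0,0.05],
    [0.005,-0.03,0.03],
    [0.0076,-0.035,0.01],
    [0.0076,-0.035,0],
    [0.0076,-0.035,0],
    [0.0076,-0.035,0],
    [0.0076,-0.035,0]
  ],
  "twist": [0,0,-6,-7,-7,-7,-7,-7],
  "newtons": 10
}}

```text
clock: 6.6
tool_pos: [0.4642, 0.1057, 0.2349]
eef_rot: [0.686, 0.171, -0.171, -0.686]
contact_force: [0.5, 0.2, -2.2]
opening: 0.57
```

Request:
{"op": "carry_out", "data": {
  "offset": [
    [0.008,-0.04,0],
    [0.008,-0.04,0],
    [0.008,-0.04,0],
    [0.008,-0.04,0],
    [0.01,-0.05,0],
    [0.01,-0.05,0],
    [0.01,-0.05,0],
    [0.0166,-0.054,0]
  ],
  "twist": [-8,-8,-8,-8,-9,-9,-9,-8.2]
}}

```text
clock: 7.6
tool_pos: [0.5425, -0.258, 0.2348]
eef_rot: [-0.666, 0.237, -0.237, 0.666]
contact_force: [1.0, -0.2, -3.5]
opening: 0.569
```

```bash
python3 st.py
```

```text
7.6 [ 0.5425 -0.258   0.2348] toolx ang -39.16 down [-0.001  0.001 -1.   ] [ 1.02 -0.18 -3.53] [ 0.02 -0.16 -0.05] open 0.0501 [ 0.54  0.67 -0.29  1.64  0.24  0.87 -0.54]
```

Run:
```python
from ang import *
j=save("side","g5s");k=save("top","g5t")
z=lambda i,x,y,w,h,k:cv2.resize(i[y:y+h,x:x+w,::-1],None,fx=k,fy=k,interpolation=cv2.INTER_CUBIC)
cv2.imwrite("pics/c5.png",np.hstack([z(j,235,100,100,110,4),z(k,310,150,100,110,4)]))
t=get_state()["tool_pos"]
for th in(60,75,90): print(th,{k:((proj("side",v)-[235,100])*4).round().tolist() for k,v in pred(th,t,-129.2).items()})
```

```text
60 {'Bback+': [252.0, 160.0], 'Bhol+': [235.0, 177.0], 'Bback-': [293.0, 182.0], 'Bhol-': [276.0, 199.0], 'Aback+': [211.0, 86.0], 'Aback-': [254.0, 107.0], 'Ahol+': [193.0, 104.0]}
75 {'Bback+': [235.0, 177.0], 'Bhol+': [216.0, 189.0], 'Bback-': [276.0, 199.0], 'Bhol-': [257.0, 212.0], 'Aback+': [215.0, 87.0], 'Aback-': [257.0, 108.0], 'Ahol+': [195.0, 99.0]}
90 {'Bback+': [216.0, 189.0], 'Bhol+': [196.0, 196.0], 'Bback-': [257.0, 212.0], 'Bhol-': [237.0, 219.0], 'Aback+': [218.0, 89.0], 'Aback-': [260.0, 110.0], 'Ahol+': [197.0, 95.0]}
```

View pics/c5.png

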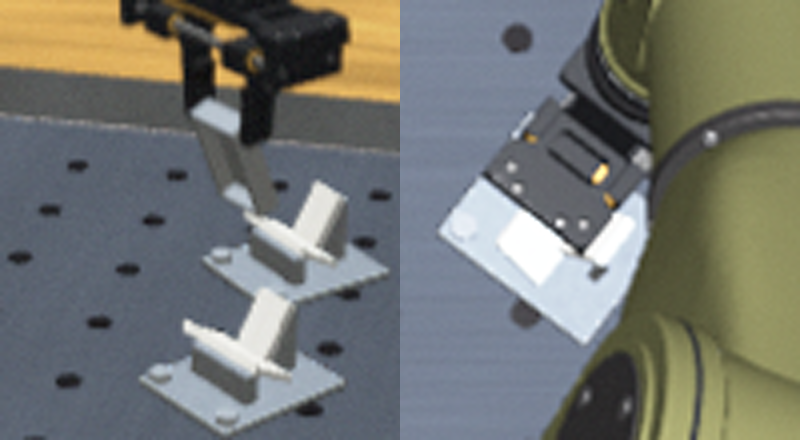

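Request:
{"op": "carry_out", "data": {
  "offset": [
    [0,0,-0.04],
    [0,0,-0.04],
    [0,0,-0.025],
    [0,0,-0.008],
    [-0.006,-0.0075,0],
    [-0.006,-0.0075,0],
    [-0.006,-0.0075,0],
    [0,0,0]
  ],
  "twist": [0,0,0,0,0,0,0,0]
}}

```text
clock: 8.7
tool_pos: [0.5245, -0.2815, 0.1226]
eef_rot: [0.667, -0.236, 0.237, -0.666]
contact_force: [-0.1, 0.4, -1.3]
opening: 0.567
```

```bash
cat >> st.py <<'E'
h=np.array([np.cos(np.radians(51)),np.sin(np.radians(51)),0]); d=s["tool_pos"]-[.524,-.280,.03]
print("out",(d@h*1000).round(1),"lat",(d@[-h[1],h[0],0]*1000).round(1),"F out",(s["contact_force"]@h).round(2),"Fz",s["contact_force"][2].round(2))
E
python3 st.py
```

```text
8.7 [ 0.5245 -0.2815  0.1226] toolx ang -39.06 down [ 0.001 -0.002 -1.   ] [-0.1   0.4  -1.27] [ 0.02 -0.22 -0.  ] open 0.05 [ 0.55  0.81 -0.25  1.76  0.31  0.61 -0.56]
out -0.8 lat -1.4 F out 0.25 Fz -1.27
```

Request:
{"op": "carry_out", "data": {
  "offset": [
    [-0.0045,-0.0055,0],
    [-0.0045,-0.0055,0],
    [-0.0045,-0.0055,0],
    [-0.0045,-0.0055,0],
    [0,0,0]
  ],
  "twist": [0,0,0,0,0]
}}

```text
clock: 9.32
tool_pos: [0.5056, -0.3024, 0.1214]
eef_rot: [0.667, -0.237, 0.236, -0.666]
contact_force: [0.3, 0.3, -2.3]
opening: 0.564
```

```bash
python3 st.py|tail -1
python3 - <<'E'
from ang import *
j=save("side","g6s")
z=lambda i,x,y,w,h,k:cv2.resize(i[y:y+h,x:x+w,::-1],None,fx=k,fy=k,interpolation=cv2.INTER_CUBIC)
cv2.imwrite("pics/c6.png",z(j,255,120,80,90,6))
t=get_state()["tool_pos"]
for th in(75,90,105,120): print(th,{k:((proj("side",v)-[255,120])*6).round().tolist() for k,v in pred(th,t,-129.2).items()})
E
```

```text
out -29.0 lat 0.2 F out 0.41 Fz -2.3
75 {'Bback+': [308.0, 312.0], 'Bhol+': [281.0, 330.0], 'Bback-': [368.0, 346.0], 'Bhol-': [341.0, 366.0], 'Aback+': [281.0, 189.0], 'Aback-': [343.0, 222.0], 'Ahol+': [253.0, 208.0]}
90 {'Bback+': [282.0, 330.0], 'Bhol+': [254.0, 341.0], 'Bback-': [342.0, 365.0], 'Bhol-': [313.0, 376.0], 'Aback+': [286.0, 191.0], 'Aback-': [347.0, 225.0], 'Ahol+': [257.0, 201.0]}
105 {'Bback+': [254.0, 340.0], 'Bhol+': [227.0, 343.0], 'Bback-': [314.0, 376.0], 'Bhol-': [287.0, 379.0], 'Aback+': [289.0, 195.0], 'Aback-': [350.0, 229.0], 'Ahol+': [261.0, 196.0]}
120 {'Bback+': [228.0, 343.0], 'Bhol+': [203.0, 336.0], 'Bback-': [287.0, 379.0], 'Bhol-': [263.0, 372.0], 'Aback+': [291.0, 200.0], 'Aback-': [352.0, 234.0], 'Ahol+': [266.0, 192.0]}
```

View pics/c6.png

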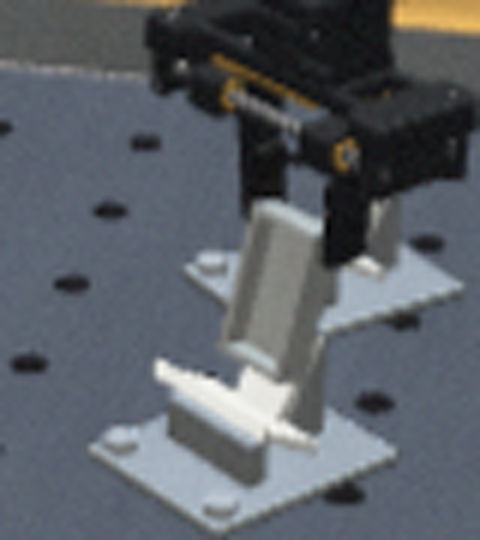

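Request:
{"op": "carry_out", "data": {
  "offset": [
    [-0.0045,-0.0055,0],
    [-0.0045,-0.0055,0],
    [-0.001,-0.0015,0],
    [0.0018,0.0022,-0.005],
    [0.0018,0.0022,-0.005],
    [0.0018,0.0022,-0.005],
    [0.0018,0.0022,-0.005],
    [0,0,0]
  ],
  "twist": [0,0,0,0,0,0,0,0]
}}

```text
clock: 10.38
tool_pos: [0.5039, -0.3047, 0.1011]
eef_rot: [-0.667, 0.236, -0.235, 0.667]
contact_force: [-0.1, 0.5, -2.2]
opening: 0.561
```

```bash
python3 st.py
python3 - <<'E'
from ang import *
j=save("side","g7s")
z=lambda i,x,y,w,h,k:cv2.resize(i[y:y+h,x:x+w,::-1],None,fx=k,fy=k,interpolation=cv2.INTER_CUBIC)
cv2.imwrite("pics/c7.png",z(j,255,120,80,90,6))
E
```

```text
10.375 [ 0.5039 -0.3047  0.1011] toolx ang -38.9 down [-0.001  0.001 -1.   ] [-0.11  0.53 -2.2 ] [ 0.05 -0.03  0.02] open 0.0494 [ 0.6   0.84 -0.24  1.78  0.34  0.56 -0.53]
out -31.9 lat 0.0 F out 0.35 Fz -2.2
```

View pics/c7.png

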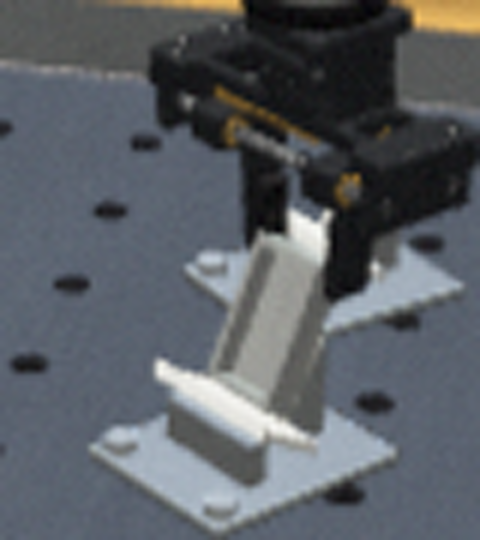

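Request:
{"op": "carry_out", "data": {
  "offset": [
    [0.0018,0.0022,-0.004],
    [0.0018,0.0022,-0.003],
    [0,0,0]
  ],
  "twist": [0,0,0]
}}

```text
clock: 10.8
tool_pos: [0.5058, -0.3039, 0.0955]
eef_rot: [0.668, -0.237, 0.236, -0.665]
contact_force: [-3.8, -3.6, 6.4]
opening: 0.566
```

Request:
{"op": "carry_out", "data": {
  "offset": [
    [0,0,0],
    [0,0,0],
    [0,0,0]
  ],
  "twist": [0,0,0],
  "newtons": 3
}}

```text
clock: 11.18
tool_pos: [0.5078, -0.3013, 0.095]
eef_rot: [0.667, -0.236, 0.236, -0.666]
contact_force: [-2.4, -3.4, 3.3]
opening: 0.566
```

```bash
python3 st.py|tail -1
```

```text
out -26.8 lat -0.8 F out -4.16 Fz 3.29
```

Request:
{"op": "carry_out", "data": {
  "offset": [
    [0,0,0],
    [0,0,0],
    [0,0,0],
    [0,0,0],
    [0,0,0],
    [0,0,0]
  ],
  "twist": [0,0,0,0,0,0],
  "grip": 0.075
}}

```text
clock: 11.92
tool_pos: [0.5076, -0.3009, 0.0947]
eef_rot: [-0.667, 0.236, -0.236, 0.667]
contact_force: [-0.8, 0.4, -0.6]
opening: 0.852
```

Request:
{"op": "carry_out", "data": {
  "offset": [
    [0,0,0.02],
    [0,0,0.03],
    [0,0,0.04],
    [0,0,0.05],
    [0.01,0.06,0.01],
    [0.0,0.06,0],
    [0.0,0.06,0],
    [0.0,0.06,0]
  ],
  "twist": [0,0,0,0,0,0,0,0]
}}

```text
clock: 12.92
tool_pos: [0.5175, -0.0591, 0.245]
eef_rot: [-0.667, 0.236, -0.236, 0.667]
contact_force: [1.1, -0.3, 0.4]
opening: 0.854
```

Run:
```python
import st
from ang import *
j=save("side","g8s");k=save("top","g8t")
z=lambda i,x,y,w,h,k:cv2.resize(i[y:y+h,x:x+w,::-1],None,fx=k,fy=k,interpolation=cv2.INTER_CUBIC)
cv2.imwrite("pics/c8.png",np.hstack([z(j,265,145,66,75,6),z(k,320,170,66,75,6)]))
y=np.radians(51);h=np.array([np.cos(y),np.sin(y),0]);Z=np.array([0,0,1.])
X=h*.866+Z*.5;Zb=-h*.5+Z*.866;Y=np.cross(Zb,X);o=np.array([.524,-.280,.03])
for q in[(20,25,84),(20,-25,84),(0,25,84),(0,-25,84),(20,25,0),(20,-25,0)]:
    P=o+(X*q[0]+Y*q[1]+Zb*q[2])/1000
    print(q,((proj("side",P)-[265,145])*6).round(),((proj("top",P)-[320,170])*6+[396,0]).round())
```

```text
12.925 [ 0.5175 -0.0591  0.245 ] toolx ang -38.96 down [ 0.001  0.    -1.   ] [ 1.13 -0.32  0.4 ] [-0.04 -0.07 -0.01] open 0.0752 [ 0.22  0.55 -0.3   1.87  0.23  0.75 -0.89]
out 167.6 lat 144.1 F out 0.46 Fz 0.4
(20, 25, 84) [265. 126.] [638. 263.]
(20, -25, 84) [204.  91.] [707. 175.]
(0, 25, 84) [290. 133.] [666. 292.]
(0, -25, 84) [228.  99.] [735. 204.]
(20, 25, 0) [201. 271.] [537. 235.]
(20, -25, 0) [142. 234.] [603. 152.]
```

View pics/c8.png

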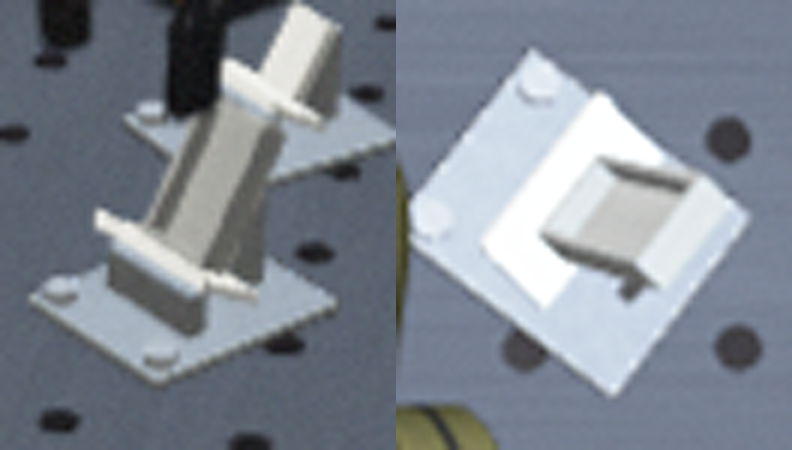

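Run:
```python
from h import *
a0=cv2.imread("pics/side0.png");a=snapshot("side")[:,:,::-1]
for i in(a0,a):
    h=cv2.cvtColor(np.ascontiguousarray(i),cv2.COLOR_BGR2HSV); m=((h[...,1]<45)&(h[...,2]>140)).astype(np.uint8)
    k=np.zeros_like(m);k[225:295,260:330]=m[225:295,260:330]
    print([np.round(cv2.minAreaRect(c)[0],1).tolist() for c in cv2.findContours(k,0,2)[0] if cv2.contourArea(c)>60])
print(np.abs(a.astype(int)-a0)[225:295,260:330].mean())
job.finish_job()
```

```text
[[285.0, 275.0], [307.5, 236.9]]
[[285.0, 275.0], [307.5, 236.9]]
3.8461904761904764
the job is handed in; nothing more can be done
```

I stood the upside-down cap in the middle of the nearer weld rest, with its back against the plate and its hollow side facing out. I then let go of it, moved the arm clear and handed the job in at about 13 s; no verdict was reported.

- **How it was turned:** I gripped the cap across its width near one end. I then eased the grip so it swung down to about 72–75° under its own weight. Pushing its back against the plate's top edge turned it flat to the plate, and I slid it down onto the ledge.
- **Seating check:** In both final views the cap's corners lay within about 10 enlarged-crop pixels of the predicted seated corners, roughly 4–5 mm. The exception was the cap's upper back edge in the top view, about 16 px or 7 mm off. I put that down to reading the crop by eye and did not measure it further.
- **Other caps:** Both spare caps gave the same side-view pixel centres as at the start, (285, 275) and (307.5, 236.9).
- **Robot clear:** The gripper was open about 0.22 m away from the rest, with contact forces down to sensor noise.

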